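# Slide the specimen carrier home and clamp it

## Robot

A 6-joint arm with a two-finger parallel gripper is mounted at the origin on a cart in front of the work surface, level with it; the furniture and walls round the work are solid. World frame = base frame: x ahead of the robot, y to its left, z up, the work surface at z = 0. Lengths are in mm, angles in rad, forces in N, time in s.
With the tool pointing down it reaches from about 275 to 1000 mm from the base axis. Payload 8.4 kg.
Tool frame: the origin (TCP) lies midway between the tips of the shut fingers; the grasp point (between the pads) lies 19 mm behind it (r.grip_point_offset is the distance from the TCP to the grasp point, in mm); z points along the fingers, x is the direction in which the jaws open and shut, and the axes are right-handed (so a half turn about z gives the same grasp; the last joint's range is limited). The gripper opens to 85 mm and grips with 20 to 120 N. Pads are 22 mm wide; open, the fingers measure 114 mm over their backs; the gripper's body (76 mm by 85 mm) begins 54 mm behind the grasp point. The pads swing forward as they close: fully open they stand 13 mm farther back than shut.
Start: joints at [1.114, 0.353, 1.633, -0, 1.155, -0.002], TCP at [274.551, 561.471, 231.281] pointing down, gripper open.
Joint ranges: [-2.63, 2.63], [-0.92, 2.1], [0.06, 2.66], [-1.3, 4.44], [0, 2.69], [-3.02, 3.02]. Speed limits (rad/s): [2.22, 2.22, 2.79, 3.14, 3.14, 3.14].

## Interface

Orientations are given as [roll, pitch, yaw] about the fixed x, y, z axes, in that order (R = Rz(yaw) Ry(pitch) Rx(roll)).
In Python, from rig import monitor, vision, sign_off, r gives the robot as it stands.
- The arm moves only by the shell command python3 -m inch 'ROWS' [FORCE]. ROWS is JSON, a list of rows, each an object with "dp": the shift along the tool's x, y, z in mm, a list of three; "angular": the turn, a rotation vector about the tool's x, y, z in rad, a list of three; "fingers": the closure in counts, from 0 (fully open) to 255 (shut). A call has 1 to 12 rows; each row is the pose to reach, as a shift and turn from the pose commanded when the call began, along the tool's axes at that moment; what a row does not reach only later rows make up. A row lasts 1/12 s, in which the tool goes at most 41.7 mm and 7.16 degrees, less where a joint would pass 70% of its speed; a pose out of reach is approached as far as the arm can. A call with a gripper value outside its range is refused whole. The fingers move at their own pace and stop on an object; FORCE is the grip in N (left out, the last holds). Time passes only in rows, so rows that repeat a pose let the fingers close. It gives the time, the measured TCP pose, the force and the opening at its end, in the units of the state.
- monitor.sense(): the state, without advancing time (a new reading comes with each control period).
- vision.grab_frame(name): name is "scene" or "top" or "wrist"; returns (picture, depth): 400x640x3 uint8, blue, green, red; 400x640 float32, mm along the optical axis (not along the pixel's ray), 0 where there is no reading.
- vision.camera_params(name): a dict with "fx", "fy", "cx", "cy" (pixels), "R" (3x3) and "t" (3): a world point X has camera coordinates R X + t. Camera axes: x right, y down, z forward; pixel columns grow to the right and rows downward; lengths in mm; the calibration is good to about 2 mm. A picture is of the moment at which its call begins: read the wrist's pose just before it. camera_params takes no time and is no camera call; for the wrist camera it gives the pose at the moment of the call.
- sign_off(): hands the job in, once; it reports no verdict.
The state is a dict: "clock": time; "qpos": joint angles; "qvel": joint speeds; "joint_efforts": joint torques, N m; "eef_pos": TCP position; "tcp_rot": TCP orientation; "contact_force": force on the tool from outside, world axes, zero at the start; "wrist_torque": the same for the moment, N m; "opening": opening from 0.0 (shut) to 1.0 (fully open).
Only numpy, scipy, OpenCV 4.12 (cv2) and the standard library are available. Lean on these libraries where they do the work, as an engineer would, in place of code of your own. Each camera call takes 0.05 s, during which the arm holds its last target.

## Task

Without gripping or lifting anything, push the loaded specimen carrier along its rails with a fingertip until it drops into the locating notches, all three specimens still in their pockets. Then push the swing clamp round, right across the carrier's front end, so that the carrier is locked down, and leave everything else on the bench where it is.

Things in the scene. Friction and masses are not known exactly. Their poses are not given: they have to be found in the camera images.
- slide: Loading slide, fixed: grey base 72 (x) by 280 (y) by 10 mm with two steel rails along its y axis. Origin: centre of its underside, on the bench. +y: the carrier's way home. Rails 12 mm wide at x = +/-22 mm, tops 26 mm high, y = -138 to +130 mm; between them only the base. Side guides outside the rails: 31 mm high. Rear (-y) end open; end stop 37 mm high at y = +132 mm, 12 mm past the seated carrier.
- front_notches (a point): Midway between the two front locating notches, on their floor, at x = 0, y = +104 mm of the slide, 20 mm above the bench. Each rail has two notches 6 mm deep with square ends: a front one 29 mm long, here, and a rear one 17 mm long at y = -17 mm. Pushed slowly (0.05 m/s or less) the carrier drops in of itself; pushed fast it may jump past and must be pushed back.
- carrier: Loose carrier riding on the rails: aluminium plate 56 (x) by 150 (y) by 10 mm, 0.4 to 0.75 kg loaded. Origin: middle of its length and width, level with the soles of the keys beneath; plate 7 to 17 mm above that, rear upstand to 25 mm. Axes as the slide's. Origin 26 mm above the bench on the rails, 20 mm when seated. Starts 45 to 90 mm short of its seat. Specimens stand in 3 pockets at y = -48, -12, +24 mm.
- seat (a point): Fixed point of the slide (x = 0, y = +45 mm, 20 mm above the bench) where the carrier's origin lies when all its keys are down in the notches (1.5 mm play either way). Seated, it cannot be pushed further along +y.
- front_keys (a point): On the carrier, midway between its two front keys (26 mm long, 7 mm high, one over each rail), at their soles, y = +59 mm of the carrier. The two rear keys are 14 mm long, at y = -62 mm. They drop into the front and rear notches together.
- carrier_push (a point): Middle of the carrier's flat rear (-y) end face, 12 mm above the soles of its keys: push here along +y. The face is 56 mm wide and reaches from 7 to 17 mm above the soles, and 46 mm wide on up to 25 mm (the upstand). It slides under 2 to 6 N.
- clamp (a joint): Angle of the swing clamp about its upright pivot, rad. 0: open, arm pointing along the slide's +y. It grows clockwise seen from above, to a stop at 1.571: shut, arm pointing along the slide's +x, across the bare front end of the carrier. It starts at 0.15 to 0.5, stays where it is left and turns under about 1.5 N at the knob.
- clamp_pivot (a point): The clamp's pivot axis at the arm's underside, 39 mm above the bench, at x = -42, y = +102 mm of the slide. The steel arm is 15 mm wide, 8 mm thick, and reaches 60 mm from the axis. It passes 2 mm above the seated carrier; a carrier still up on the rails is 4 mm too high and blocks it.
- clamp_knob (a point): Middle of the black knob standing upright on the clamp arm, 48 mm from the pivot axis, 59 mm above the bench. The knob reaches from 47 to 72 mm above the bench; 12 mm diameter at its foot, 18 mm near its top.
- specimen_0: Mounted specimen: a black upright cylinder of 30 mm diameter and 19 mm height, loose in the rear pocket of the carrier (5 mm deep); origin at the centre of its underside, 12 mm above the carrier's origin.
- specimen_1: Mounted specimen: a black upright cylinder of 30 mm diameter and 16 mm height, loose in the middle pocket of the carrier (5 mm deep); origin at the centre of its underside, 12 mm above the carrier's origin.
- specimen_2: Mounted specimen: a black upright cylinder of 30 mm diameter and 18 mm height, loose in the front pocket of the carrier (5 mm deep); origin at the centre of its underside, 12 mm above the carrier's origin.
- weight: Bystander: brass knobbed test weight, 38 mm diameter, 70 mm tall, standing on the bench beyond the clamp end; origin at the centre of its underside.
- bearing: Bystander: ball bearing lying flat, 35 mm diameter, 11 mm high, beyond the clamp end; origin at the centre of its underside.
- tin: Bystander: flat round tin, 64 mm diameter, 22 mm high, beyond the rear end of the slide; origin at the centre of its underside.

How it is judged:
By the outcome, as a careful person would: the job done as asked, in the order asked, and still so for the second after the job is handed in, with the robot touching nothing.
It also fails if it takes over 45 s, if anything falls off the work surface, if the arm or the gripper's body presses on something with over 40 N, if the wrist force passes 120 N, or if a joint passes its speed limit or range.

## Working session

There is one attempt and no reset: what is moved stays moved. The work goes in short steps, Python scripts to look and compute and a shell command to move; the robot and the scene stay as the last step left them, time stands still between calls to the robot, and variables do not carry over. Pictures are saved under pics/ and viewed, and the job is handed in when it is done.

```bash
ls; mkdir -p pics; python3 - <<'E'
from rig import monitor, vision, r
import cv2
print(monitor.sense())
for n in("scene","top"):
    p,d=vision.grab_frame(n); cv2.imwrite(f"pics/{n}0.png",p)
    import numpy as np; np.save(f"pics/{n}0.npy",d); c=vision.camera_params(n); print(n,c)
E
```

```text
pics
{'clock': 0.0, 'qpos': array([ 1.11361290e+00,  3.53636441e-01,  1.63413227e+00, -1.45623911e-05,
        1.15520674e+00, -2.41691388e-03]), 'qvel': array([ 0.0016068 , -0.0007836 ,  0.0009761 ,  0.00069467, -0.00046531,
        0.00090764]), 'joint_efforts': array([-4.57595925e-04, -6.05263495e+01, -3.42062581e+01,  3.09356892e-05,
        9.29452654e-03, -1.23116749e-05]), 'eef_pos': array([274.33604807, 561.04290777, 230.56979549]), 'tcp_rot': array([3.14158268e+00, 1.38282217e-03, 1.11603569e+00]), 'contact_force': array([-0.29106449,  0.03128224,  0.01416619]), 'wrist_torque': array([ 0.00711959, -0.04977234, -0.02551949]), 'opening': 0.9997563016470418}
scene {'fx': 389.4149326692347, 'fy': 389.4149326692347, 'cx': 319.6735692065351, 'cy': 205.78565223251667, 'R': array([[-0.86444254, -0.50271044,  0.00461609],
       [-0.26251903,  0.44354938, -0.8569409 ],
       [ 0.42874567, -0.74198798, -0.51539401]]), 't': array([318.7018918 , 285.11050571, 599.73134559])}
top {'fx': 448.1278036804978, 'fy': 448.1278036804978, 'cx': 324.5759100109677, 'cy': 201.5585347199077, 'R': array([[-0.01533717, -0.9998711 ,  0.00474926],
       [-0.97551995,  0.01392119, -0.21946989],
       [ 0.21937548, -0.00799905, -0.97560772]]), 't': array([-185.02006149,  485.83282017, 1056.6132462 ])}
```

View pics/scene0.png

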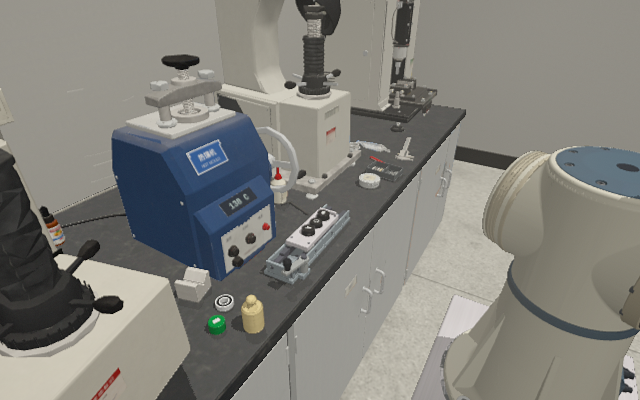

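View pics/top0.png

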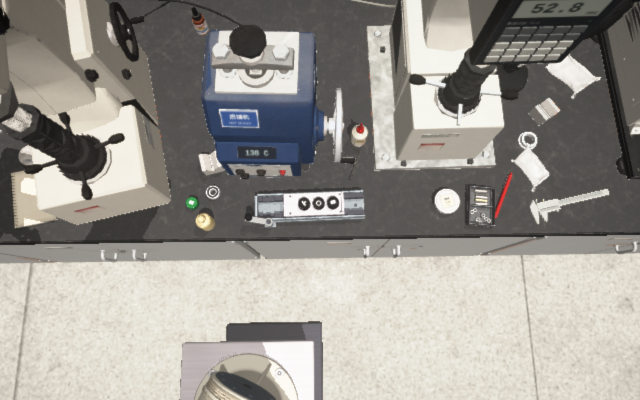

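```bash
python3 - <<'E'
import cv2
p=cv2.imread("pics/top0.png")[175:240,235:375]; cv2.imwrite("pics/top0c.png",cv2.resize(p,None,fx=5.5,fy=5.5,interpolation=cv2.INTER_CUBIC))
p=cv2.imread("pics/scene0.png")[195:290,255:360]; cv2.imwrite("pics/scene0c.png",cv2.resize(p,None,fx=6,fy=6,interpolation=cv2.INTER_CUBIC))
E
```

```text
(no output)
```

View pics/top0c.png

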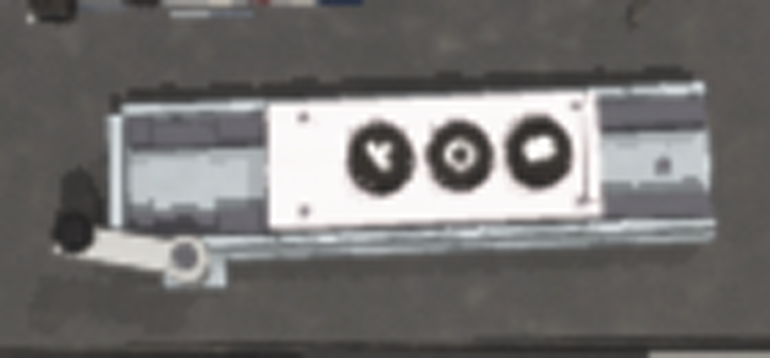

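View pics/scene0c.png

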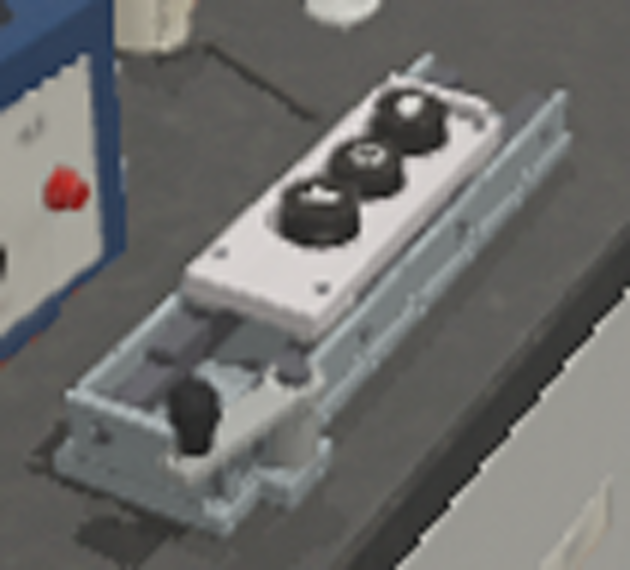

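```bash
cat > h.py <<'E'
import numpy as np
from rig import vision
def unproj(n,u,v,z,c=None):
    c=c or vision.camera_params(n); R=np.array(c['R']);t=np.array(c['t'])
    o=-R.T@t; d=R.T@np.array([(u-c['cx'])/c['fx'],(v-c['cy'])/c['fy'],1]); s=(z-o[2])/d[2]; return o+s*d
def proj(n,X,c=None):
    c=c or vision.camera_params(n); p=np.array(c['R'])@X+np.array(c['t']); return c['fx']*p[0]/p[2]+c['cx'],c['fy']*p[1]/p[2]+c['cy']
E
python3 - <<'E'
from h import *
f=lambda a,b,z,n:print(n,unproj("top",235+(a+.5)/5.5-.5,175+(b+.5)/5.5-.5,z).round(1))
f(268,105,43,'FL');f(270,228,43,'FR');f(602,213,43,'RR');f(597,92,43,'RL')
f(115,105,31,'guide far f');f(705,85,31,'guide far r');f(713,230,31,'guide near r')
f(113,115,37,'stop far');f(118,228,37,'stop near')
f(75,230,72,'knob');f(188,258,47,'pivot')
f(380,158,57,'s2');f(460,156,54,'s1');f(540,150,57,'s0')
E
```

```text
FL [507.4 -88.9  43. ]
FR [450.1 -90.1  43. ]
RR [ 454.9 -240.3   43. ]
RL [ 511.4 -239.4   43. ]
guide far f [511.3 -17.2  31. ]
guide far r [ 517.  -290.2   31. ]
guide near r [ 448.6 -291.5   31. ]
stop far [505.1 -17.3  37. ]
stop near [452.3 -20.5  37. ]
knob [444.9  -6.8  72. ]
pivot [436.2 -53.7  47. ]
s2 [ 478.7 -140.5   57. ]
s1 [ 479.8 -176.4   54. ]
s0 [ 481.4 -212.4   57. ]
```

```bash
cat >> h.py <<'E'
from scipy.spatial.transform import Rotation as Ro
from rig import monitor
def rel(target,yaw,cur=None):
    s=monitor.sense(); R=Ro.from_euler('xyz',s['tcp_rot'])
    p=s['eef_pos'] if cur is None else np.array(cur)
    T=Ro.from_euler('xyz',[np.pi,0,yaw])
    print('dp',R.inv().apply(np.array(target)-p).round(1),'rot',(R.inv()*T).as_rotvec().round(3))
E
python3 -c "
from h import *
rel([400,-270,150],0.026)
d=np.load('pics/top0.npy')
c=vision.camera_params('top');R=np.array(c['R']);t=np.array(c['t'])
for u,v in [(230,173),(270,176),(300,175),(315,160),(337,110),(345,160),(270,160),(270,140),(120,215),(165,205),(204,215),(447,200)]:
  z=d[v,u];print(u,v,(R.T@(np.array([(u-c['cx'])/c['fx']*z,(v-c['cy'])/c['fy']*z,z])-t)).round())
"
```

```text
dp [-691.3  478.    81.5] rot [1.00e-03 1.00e-03 1.09e+00]
230 173 [568.  50.  26.]
270 176 [566. -50.  -0.]
300 175 [ 565. -129.   12.]
315 160 [ 609. -169.   -1.]
337 110 [ 645. -221.  236.]
345 160 [ 566. -241.  128.]
270 160 [568. -65. 129.]
270 140 [601. -70. 176.]
120 215 [466. 334.   4.]
165 205 [492. 221.   1.]
204 215 [454. 106.  51.]
447 200 [ 490. -506.   22.]
```

```bash
python3 -m inch '[{"dp":[-29,20,3],"angular":[0,0,0.1],"fingers":255},{"dp":[-58,40,7],"angular":[0,0,0.2],"fingers":255},{"dp":[-87,60,10],"angular":[0,0,0.3],"fingers":255},{"dp":[-116,80,14],"angular":[0,0,0.4],"fingers":255},{"dp":[-145,100,17],"angular":[0,0,0.5],"fingers":255},{"dp":[-174,120,20],"angular":[0,0,0.6],"fingers":255},{"dp":[-203,140,24],"angular":[0,0,0.7],"fingers":255},{"dp":[-232,160,27],"angular":[0,0,0.8],"fingers":255},{"dp":[-261,180,31],"angular":[0,0,0.9],"fingers":255},{"dp":[-290,200,34],"angular":[0,0,1.0],"fingers":255},{"dp":[-319,220,37],"angular":[0,0,1.09],"fingers":255},{"dp":[-348,240,41],"angular":[0,0,1.09],"fingers":255}]'; python3 -c "
from h import *
rel([400,-270,150],0.026)"
```

```text
clock: 1.1
eef_pos: [337.0, 141.9, 190.2]
tcp_rot: [-3.141, -0.0, 0.021]
contact_force: [1.1, 0.1, 0.2]
opening: 0.003
dp [ 54.4 413.1  40.2] rot [-0.    -0.    -0.005]
```

```bash
python3 -m inch '[{"dp":[5,38,4],"angular":[0,0,0],"fingers":255},{"dp":[10,76,8],"angular":[0,0,0],"fingers":255},{"dp":[15,114,11],"angular":[0,0,0],"fingers":255},{"dp":[20,152,15],"angular":[0,0,0],"fingers":255},{"dp":[25,190,19],"angular":[0,0,0],"fingers":255},{"dp":[30,228,22],"angular":[0,0,0],"fingers":255},{"dp":[35,266,26],"angular":[0,0,0],"fingers":255},{"dp":[40,304,30],"angular":[0,0,0],"fingers":255},{"dp":[45,342,33],"angular":[0,0,0],"fingers":255},{"dp":[50,380,37],"angular":[0,0,0],"fingers":255},{"dp":[54,413,40],"angular":[0,0,0],"fingers":255},{"dp":[54,413,40],"angular":[0,0,0],"fingers":255}]'; python3 - <<'E'
from h import *
import cv2
s=monitor.sense();print(s['qpos'])
rel([482.5,-268,90],0.026)
for n in("wrist","top"):
    p,d=vision.grab_frame(n); cv2.imwrite(f"pics/{n}1.png",p);np.save(f"pics/{n}1.npy",d)
    if n=="wrist": np.save("pics/wc1.npy",vision.camera_params("wrist"),allow_pickle=True);print(vision.camera_params("wrist"))
E
```

```text
clock: 2.1
eef_pos: [403.2, -273.3, 150.0]
tcp_rot: [3.139, -0.002, 0.023]
contact_force: [0.4, 1.0, 0.1]
opening: -0.003
[-5.98017703e-01  2.40476742e-01  2.00102065e+00 -1.39332897e-03
  8.97449600e-01 -6.20503950e-01]
dp [79.3 -3.6 60.1] rot [ 0.002 -0.002 -0.003]
{'fx': 294.53727495340667, 'fy': 294.53727495340667, 'cx': 322.590024667219, 'cy': 197.04899508563537, 'R': array([[ 9.99740186e-01,  2.27931957e-02,  1.75790249e-04],
       [ 2.18878119e-02, -9.62124527e-01,  2.71730229e-01],
       [ 6.36273240e-03, -2.71655782e-01, -9.62373447e-01]]), 't': array([-396.89106376, -282.42602053,  223.49946552])}
```

View pics/wrist1.png

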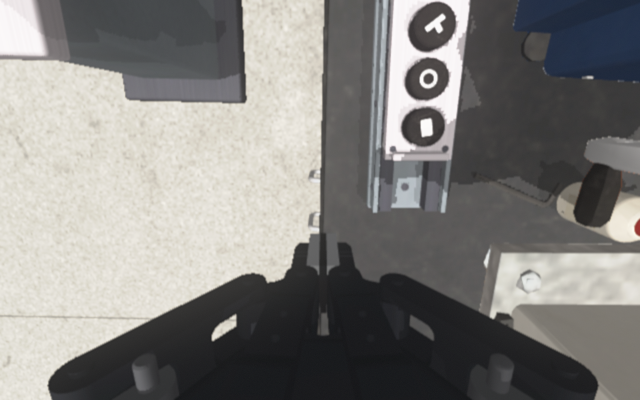

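View pics/top1.png

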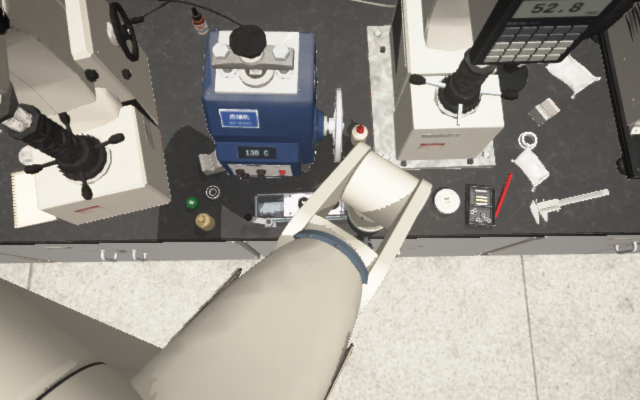

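```bash
python3 - <<'E'
import numpy as np
c=np.load("pics/wc1.npy",allow_pickle=True).item();d=np.load("pics/wrist1.npy");R=c['R'];t=c['t']
P=lambda u,v:(R.T@(np.array([(u-c['cx'])/c['fx']*d[v,u],(v-c['cy'])/c['fy']*d[v,u],d[v,u]])-t)).round(1)
for n,u,v in [('handle',580,200),('handle2',595,175),('wheel',620,155),('knuckleL',70,370),('knR',580,370),('tipL',303,255),('tipR',343,255),('rearL',390,155),('rearR',448,155),('gL',375,209),('gR',443,209),('gLf',387,20),('s0',425,126),('block',520,330),('base',405,208)]: print(n,P(u,v))
from h import *
rel([482.5,-268,90],1.597)
import cv2
p=cv2.imread("pics/wrist1.png")[100:230,350:500]; cv2.imwrite("pics/w1c.png",cv2.resize(p,None,fx=4.5,fy=4.5,interpolation=cv2.INTER_CUBIC))
E
```

```text
handle [ 560.7 -249.2  118.4]
handle2 [ 564.  -233.2  120.1]
wheel [ 561.9 -219.6  133.5]
knuckleL [ 345.6 -259.1  238.3]
knR [ 462.4 -257.6  237.2]
tipL [ 394.1 -264.1  169.8]
tipR [ 412.3 -263.7  169.9]
rearL [ 459.4 -234.2   42.2]
rearR [ 505.8 -232.2   48.6]
gL [ 452.2 -285.9   31.5]
gR [ 516.2 -285.1   29.6]
gLf [ 450.6 -129.7   31. ]
s0 [ 481.3 -209.2   56.7]
block [ 589.9 -391.5   61.5]
base [ 489.9 -294.6   -1.2]
dp [81.   1.1 59.6] rot [-1.000e-03  0.000e+00 -1.573e+00]
```

View pics/w1c.png

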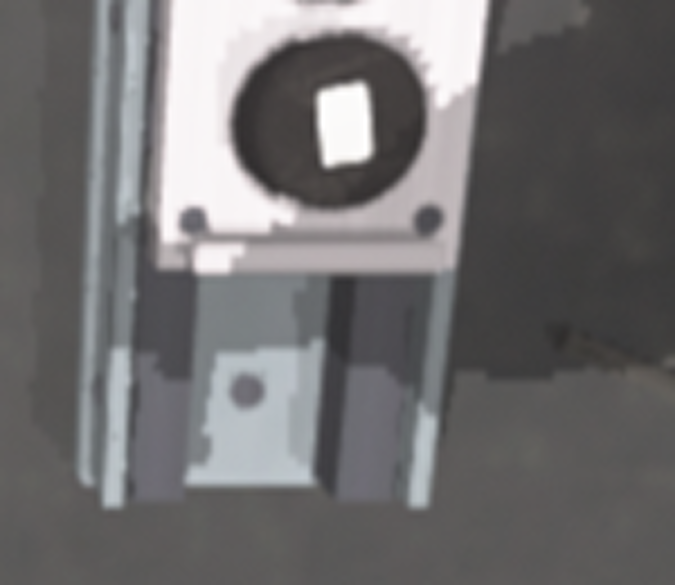

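```bash
python3 -m inch '[{"dp":[0,2,0],"angular":[0,0,-0.12],"fingers":255},{"dp":[0,4,0],"angular":[0,0,-0.24],"fingers":255},{"dp":[0,6,0],"angular":[0,0,-0.36],"fingers":255},{"dp":[0,8,0],"angular":[0,0,-0.48],"fingers":255},{"dp":[10,8,0],"angular":[0,0,-0.60],"fingers":255},{"dp":[20,8,0],"angular":[0,0,-0.72],"fingers":255},{"dp":[30,8,0],"angular":[0,0,-0.84],"fingers":255},{"dp":[40,8,10],"angular":[0,0,-0.96],"fingers":255},{"dp":[50,8,20],"angular":[0,0,-1.08],"fingers":255},{"dp":[60,8,30],"angular":[0,0,-1.20],"fingers":255},{"dp":[70,8,45],"angular":[0,0,-1.32],"fingers":255},{"dp":[81,8,60],"angular":[0,0,-1.44],"fingers":255}]'; python3 - <<'E'
from h import *
rel([483.5,-275,33],1.597)
E
```

```text
clock: 3.2
eef_pos: [483.4, -272.4, 90.0]
tcp_rot: [-3.142, -0.0, 1.473]
contact_force: [-0.1, 0.0, -0.0]
opening: 0.002
dp [-2.6  0.3 57. ] rot [-0.    -0.    -0.124]
```

```bash
python3 -m inch '[{"dp":[-2,0,12],"angular":[0,0,-0.12],"fingers":255},{"dp":[-2,0,24],"angular":[0,0,-0.124],"fingers":255},{"dp":[-2,0,36],"angular":[0,0,-0.124],"fingers":255},{"dp":[-2,0,48],"angular":[0,0,-0.124],"fingers":255},{"dp":[-2,0,57],"angular":[0,0,-0.124],"fingers":255},{"dp":[-2,0,57],"angular":[0,0,-0.124],"fingers":255}]'; python3 - <<'E'
from h import *
rel([480,-185,33],1.597)
import cv2
for n in ["wrist","scene"]:
    p,d=vision.grab_frame(n);cv2.imwrite(f"pics/{n}2.png",p)
E
```

```text
clock: 3.7
eef_pos: [481.6, -275.0, 31.4]
tcp_rot: [-3.139, -0.002, 1.588]
contact_force: [0.3, 1.1, 0.6]
opening: 0.005
dp [90.  -0.1 -1.5] rot [-0.003 -0.002 -0.009]
```

View pics/wrist2.png

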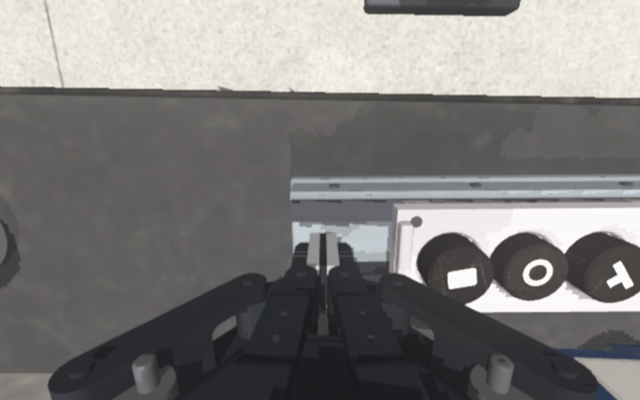

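View pics/scene2.png

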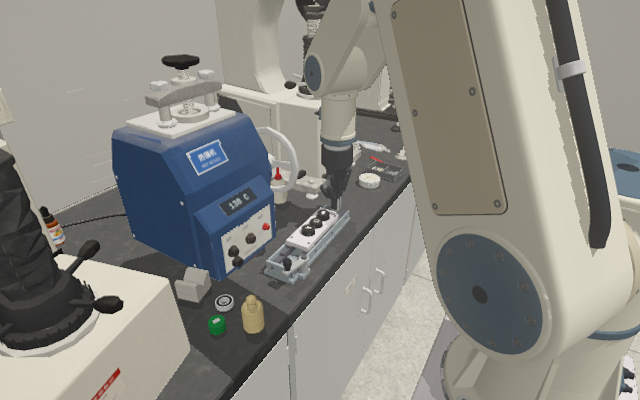

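```bash
python3 -m inch '[{"dp":[3,0,0],"angular":[0,0,0],"fingers":255},{"dp":[6,0,0],"angular":[0,0,0],"fingers":255},{"dp":[9,0,0],"angular":[0,0,0],"fingers":255},{"dp":[12,0,0],"angular":[0,0,0],"fingers":255},{"dp":[15,0,0],"angular":[0,0,0],"fingers":255},{"dp":[17,0,0],"angular":[0,0,0],"fingers":255},{"dp":[19,0,0],"angular":[0,0,0],"fingers":255},{"dp":[21,0,0],"angular":[0,0,0],"fingers":255},{"dp":[23,0,0],"angular":[0,0,0],"fingers":255},{"dp":[25,0,0],"angular":[0,0,0],"fingers":255},{"dp":[27,0,0],"angular":[0,0,0],"fingers":255},{"dp":[29,0,0],"angular":[0,0,0],"fingers":255}]'; python3 -c "
from h import *
rel([480,-185,33],1.597)"
```

```text
clock: 4.8
eef_pos: [482.5, -246.9, 33.3]
tcp_rot: [3.141, 0.0, 1.59]
contact_force: [0.2, -2.6, 0.2]
opening: 0.003
dp [62.  -1.3  0.3] rot [ 0.     0.    -0.007]
```

```bash
python3 -m inch '[{"dp":[2.5,0,0],"angular":[0,0,0],"fingers":255},{"dp":[5,0,0],"angular":[0,0,0],"fingers":255},{"dp":[7.5,0,0],"angular":[0,0,0],"fingers":255},{"dp":[10,0,0],"angular":[0,0,0],"fingers":255},{"dp":[12.5,0,0],"angular":[0,0,0],"fingers":255},{"dp":[15,0,0],"angular":[0,0,0],"fingers":255},{"dp":[17.5,0,0],"angular":[0,0,0],"fingers":255},{"dp":[20,0,0],"angular":[0,0,0],"fingers":255},{"dp":[22.5,0,0],"angular":[0,0,0],"fingers":255},{"dp":[25,0,0],"angular":[0,0,0],"fingers":255},{"dp":[27.5,0,0],"angular":[0,0,0],"fingers":255},{"dp":[30,0,0],"angular":[0,0,0],"fingers":255}]'; python3 - <<'E'
from h import *
import cv2
p,d=vision.grab_frame("wrist");cv2.imwrite("pics/wrist3.png",p)
E
```

```text
clock: 5.8
eef_pos: [481.9, -216.7, 33.3]
tcp_rot: [3.142, 0.0, 1.59]
contact_force: [-0.2, -1.4, 0.7]
opening: 0.001
```

View pics/wrist3.png

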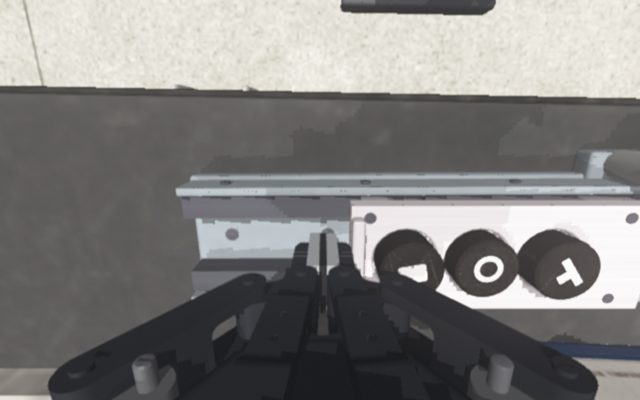

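```bash
python3 -m inch '[{"dp":[2,0,0],"angular":[0,0,0],"fingers":255},{"dp":[4,0,0],"angular":[0,0,0],"fingers":255},{"dp":[6,0,0],"angular":[0,0,0],"fingers":255},{"dp":[8,0,0],"angular":[0,0,0],"fingers":255},{"dp":[10,0,0],"angular":[0,0,0],"fingers":255},{"dp":[12,0,0],"angular":[0,0,0],"fingers":255},{"dp":[14,0,0],"angular":[0,0,0],"fingers":255},{"dp":[16,0,0],"angular":[0,0,0],"fingers":255},{"dp":[18,0,0],"angular":[0,0,0],"fingers":255}]'
```

```text
clock: 6.6
eef_pos: [481.4, -198.6, 33.2]
tcp_rot: [-3.141, -0.0, 1.59]
contact_force: [-0.9, -0.2, -0.5]
opening: 0.004
```

```bash
python3 -m inch '[{"dp":[1.5,0,0],"angular":[0,0,0],"fingers":255},{"dp":[3,0,0],"angular":[0,0,0],"fingers":255},{"dp":[4,0,0],"angular":[0,0,0],"fingers":255}]'
```

```text
clock: 6.85
eef_pos: [481.7, -195.3, 33.4]
tcp_rot: [3.141, 0.001, 1.591]
contact_force: [-1.0, -10.4, -0.9]
opening: -0.002
```

```bash
python3 - <<'E'
from h import *
import cv2
print(monitor.sense()['contact_force'])
p,d=vision.grab_frame("wrist");cv2.imwrite("pics/wrist4.png",p)
c=vision.camera_params("wrist");R=np.array(c['R']);t=np.array(c['t'])
np.save("pics/w4.npy",d)
P=lambda u,v:(R.T@(np.array([(u-c['cx'])/c['fx']*d[v,u],(v-c['cy'])/c['fy']*d[v,u],d[v,u]])-t)).round(1)
for u,v in[(400,212),(450,212),(500,215),(550,215),(600,220),(600,290),(360,230)]:print(u,v,P(u,v))
E
```

```text
[ -1.01896815 -10.38055862  -0.85815666]
400 212 [ 459.6 -157.8   37.7]
450 212 [ 460.  -132.    35.1]
500 215 [ 460.8 -107.1   35.9]
550 215 [459.9 -83.   37. ]
600 220 [462.3 -56.7  36.2]
600 290 [501.3 -47.2  37.6]
360 230 [ 466.9 -178.    44.4]
```

View pics/wrist4.png

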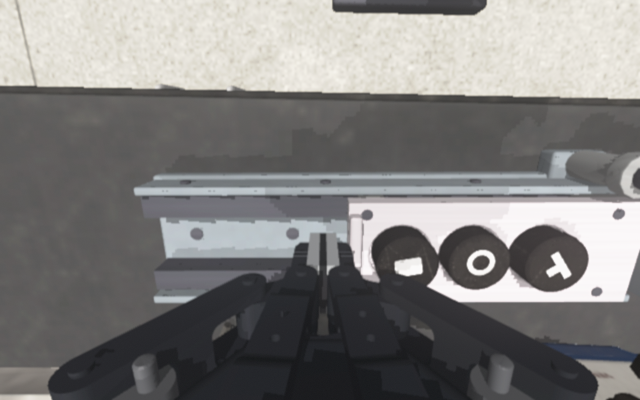

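```bash
python3 -m inch '[{"dp":[-3,0,0],"angular":[0,0,0],"fingers":255},{"dp":[-8,0,0],"angular":[0,0,0],"fingers":255},{"dp":[-14,0,0],"angular":[0,0,0],"fingers":255},{"dp":[-16,0,-15],"angular":[0,0,0],"fingers":255},{"dp":[-16,0,-40],"angular":[0,0,0],"fingers":255},{"dp":[-16,0,-70],"angular":[0,0,0],"fingers":255},{"dp":[-16,0,-75],"angular":[0,0,0],"fingers":255}]'; python3 - <<'E'
from h import *
rel([402,-8,108],1.597)
E
```

```text
clock: 7.48
eef_pos: [483.8, -212.3, 112.1]
tcp_rot: [3.137, 0.002, 1.589]
contact_force: [0.4, -1.0, 0.0]
opening: 0.001
dp [205.8 -78.    3.4] rot [ 0.005  0.002 -0.008]
```

```bash
python3 -m inch '[{"dp":[15,-20,0],"angular":[0,0,0],"fingers":255},{"dp":[40,-40,0],"angular":[0,0,0],"fingers":255},{"dp":[70,-60,0],"angular":[0,0,0],"fingers":255},{"dp":[100,-78,0],"angular":[0,0,0],"fingers":255},{"dp":[130,-78,0],"angular":[0,0,0],"fingers":255},{"dp":[160,-78,0],"angular":[0,0,0],"fingers":255},{"dp":[190,-78,0],"angular":[0,0,0],"fingers":255},{"dp":[206,-78,0],"angular":[0,0,0],"fingers":255},{"dp":[206,-78,0],"angular":[0,0,0],"fingers":255}]'; python3 - <<'E'
from h import *
import cv2
for n in ["wrist","top","scene"]:
    p,d=vision.grab_frame(n);cv2.imwrite(f"pics/{n}5.png",p);np.save(f"pics/{n}5.npy",d)
    if n=="wrist": np.save("pics/wc5.npy",vision.camera_params("wrist"),allow_pickle=True)
E
```

```text
clock: 8.23
eef_pos: [399.5, -4.4, 108.2]
tcp_rot: [-3.141, -0.001, 1.592]
contact_force: [-0.1, 0.7, -1.2]
opening: 0.001
```

View pics/wrist5.png

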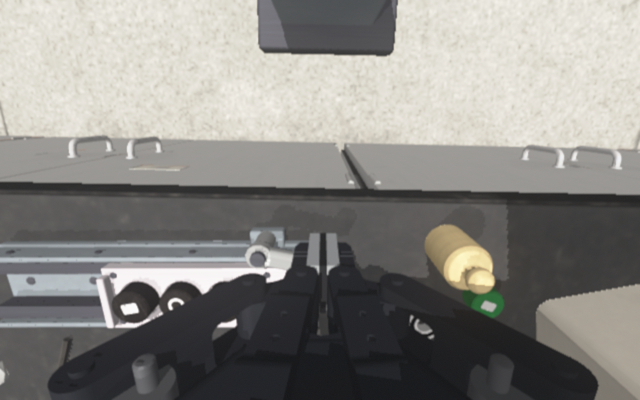

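View pics/scene5.png

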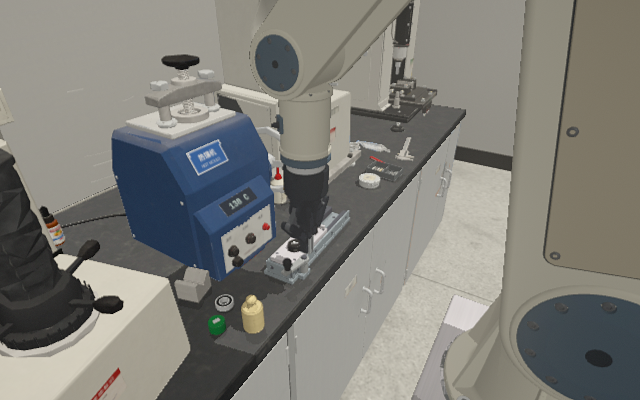

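```bash
python3 -m inch '[{"dp":[-3,0,15],"angular":[0,0,0],"fingers":255},{"dp":[-3,0,35],"angular":[0,0,0],"fingers":255},{"dp":[-3,0,50],"angular":[0,0,0],"fingers":255},{"dp":[-3,0,53],"angular":[0,0,0],"fingers":255},{"dp":[-3,5,53],"angular":[0,0,0],"fingers":255},{"dp":[-3,10,53],"angular":[0,0,0],"fingers":255},{"dp":[-3,14,53],"angular":[0,0,0],"fingers":255},{"dp":[-3,18,53],"angular":[0,0,0],"fingers":255},{"dp":[-3,21,53],"angular":[0,0,0],"fingers":255},{"dp":[-4,24,53],"angular":[0,0,0],"fingers":255},{"dp":[-4,27,53],"angular":[0,0,0],"fingers":255},{"dp":[-5,30,53],"angular":[0,0,0],"fingers":255}]'; python3 - <<'E'
from h import *
import cv2
p,d=vision.grab_frame("top");cv2.imwrite("pics/top6.png",p)
p,d=vision.grab_frame("scene");cv2.imwrite("pics/scene6.png",cv2.resize(p[170:300,230:370],None,fx=4.5,fy=4.5,interpolation=cv2.INTER_CUBIC))
E
```

```text
clock: 9.38
eef_pos: [429.7, -10.8, 55.3]
tcp_rot: [-3.141, -0.0, 1.59]
contact_force: [-1.4, 1.3, 0.9]
opening: -0.001
```

View pics/scene6.png

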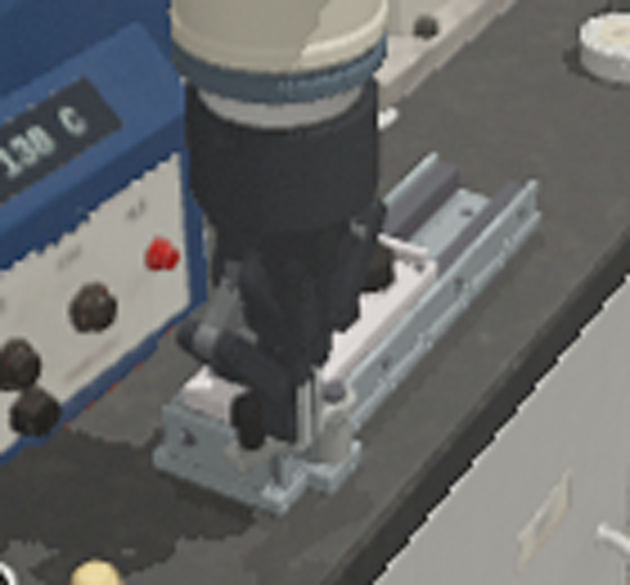

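```bash
python3 -m inch '[{"dp":[0,3,0],"angular":[0,0,0],"fingers":255},{"dp":[-1,6,0],"angular":[0,0,0],"fingers":255},{"dp":[-2,9,0],"angular":[0,0,0],"fingers":255},{"dp":[-3,12,0],"angular":[0,0,0],"fingers":255},{"dp":[-5,15,0],"angular":[0,0,0],"fingers":255},{"dp":[-7,18,0],"angular":[0,0,0],"fingers":255},{"dp":[-10,21,0],"angular":[0,0,0],"fingers":255},{"dp":[-12,23,0],"angular":[0,0,0],"fingers":255},{"dp":[-15,25,0],"angular":[0,0,0],"fingers":255}]'; python3 - <<'E'
from h import *
import cv2
p,d=vision.grab_frame("wrist");cv2.imwrite("pics/wrist7.png",p)
p,d=vision.grab_frame("scene");cv2.imwrite("pics/scene7.png",cv2.resize(p[170:300,230:370],None,fx=4.5,fy=4.5,interpolation=cv2.INTER_CUBIC))
E
```

```text
clock: 10.23
eef_pos: [455.4, -25.7, 55.3]
tcp_rot: [3.142, 0.0, 1.59]
contact_force: [-1.1, 1.1, -0.2]
opening: 0.0
```

View pics/scene7.png

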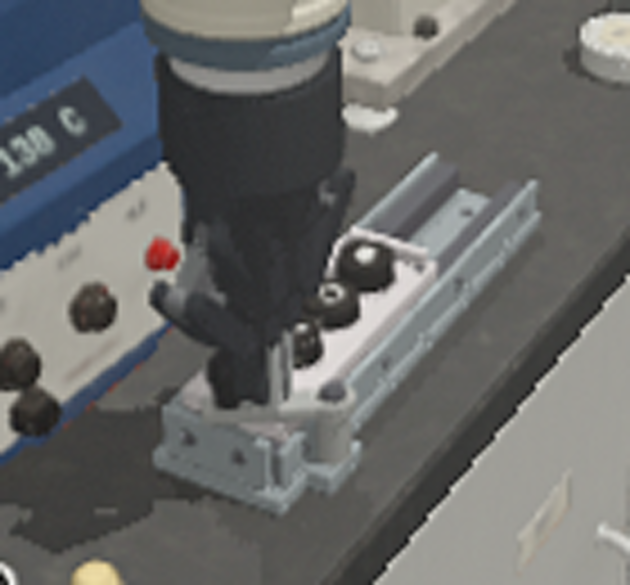

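View pics/wrist7.png

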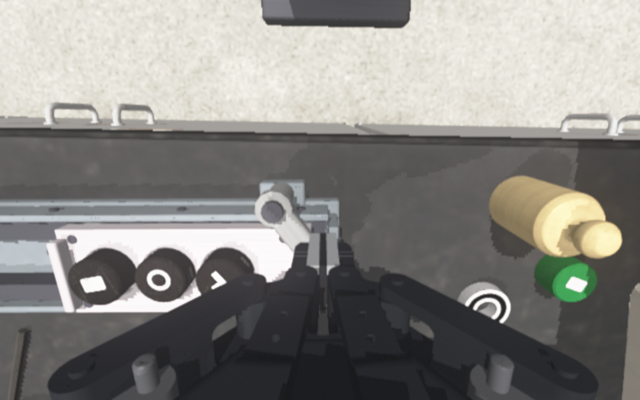

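```bash
python3 -m inch '[{"dp":[2,-5,0],"angular":[0,0,0],"fingers":255},{"dp":[10,-6,0],"angular":[0,0,0],"fingers":255},{"dp":[24,-6,0],"angular":[0,0,0],"fingers":255},{"dp":[36,-6,0],"angular":[0,0,0],"fingers":255},{"dp":[37,5,0],"angular":[0,0,0],"fingers":255},{"dp":[37,16,0],"angular":[0,0,0],"fingers":255},{"dp":[37,25,0],"angular":[0,0,0],"fingers":255},{"dp":[35,25,0],"angular":[0,0,0],"fingers":255},{"dp":[31,25,0],"angular":[0,0,0],"fingers":255},{"dp":[27,25,0],"angular":[0,0,0],"fingers":255},{"dp":[24,25,0],"angular":[0,0,0],"fingers":255}]'; python3 - <<'E'
from h import *
import cv2
p,d=vision.grab_frame("scene");cv2.imwrite("pics/scene8.png",cv2.resize(p[170:300,230:370],None,fx=4.5,fy=4.5,interpolation=cv2.INTER_CUBIC))
E
```

```text
clock: 11.25
eef_pos: [479.0, -1.8, 55.1]
tcp_rot: [-3.141, 0.0, 1.589]
contact_force: [-0.0, -0.5, -0.1]
opening: -0.001
```

View pics/scene8.png

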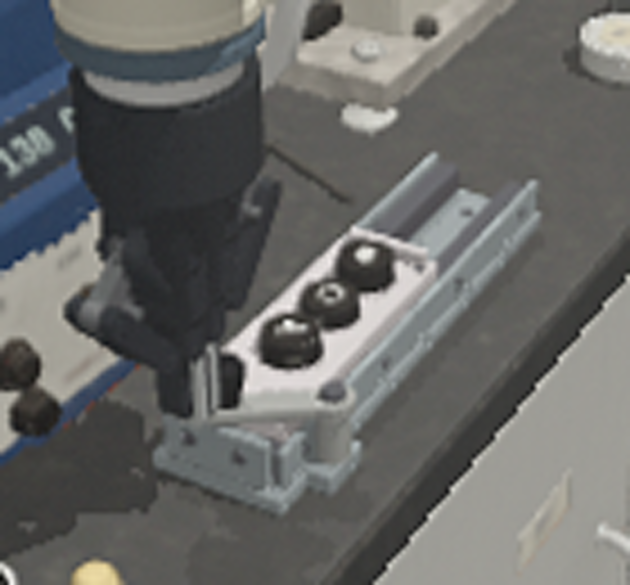

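```bash
python3 -m inch '[{"dp":[-3,0,0],"angular":[0,0,0],"fingers":255},{"dp":[-6,1,0],"angular":[0,0,0],"fingers":255},{"dp":[-9,2,0],"angular":[0,0,0],"fingers":255},{"dp":[-12,3,0],"angular":[0,0,0],"fingers":255},{"dp":[-15,3,0],"angular":[0,0,0],"fingers":255},{"dp":[-18,4,0],"angular":[0,0,0],"fingers":255},{"dp":[-21,4,0],"angular":[0,0,0],"fingers":255},{"dp":[-24,4,0],"angular":[0,0,0],"fingers":255},{"dp":[-26,4,0],"angular":[0,0,0],"fingers":255},{"dp":[-28,4,0],"angular":[0,0,0],"fingers":255}]'; python3 - <<'E'
from h import *
import cv2
p,d=vision.grab_frame("wrist");cv2.imwrite("pics/wrist9.png",p)
E
```

```text
clock: 12.13
eef_pos: [484.0, -29.1, 55.2]
tcp_rot: [-3.141, 0.0, 1.59]
contact_force: [-0.3, 1.2, -0.5]
opening: 0.003
```

View pics/wrist9.png

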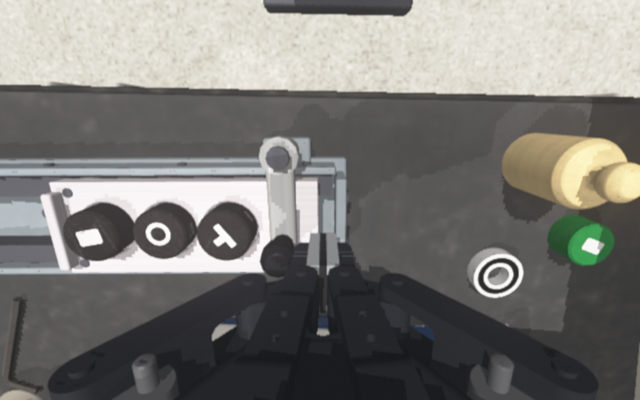

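Nearly shut; push on in small steps until the stop answers.

```bash
python3 -m inch '[{"dp":[-1.5,0,0],"angular":[0,0,0],"fingers":255},{"dp":[-3,0,0],"angular":[0,0,0],"fingers":255}]'
```

```text
clock: 12.35
eef_pos: [484.1, -30.7, 55.2]
tcp_rot: [-3.141, -0.002, 1.589]
contact_force: [1.3, 19.9, 0.7]
opening: 0.001
```

```bash
python3 -m inch '[{"dp":[-1,0,0],"angular":[0,0,0],"fingers":255},{"dp":[-1,0,0],"angular":[0,0,0],"fingers":255}]'
```

```text
clock: 12.52
eef_pos: [484.1, -30.7, 55.2]
tcp_rot: [-3.141, -0.003, 1.588]
contact_force: [1.8, 19.1, 1.1]
opening: 0.001
```

Hard stop reached (about 19 N). Now back off along +y, lift clear and check.

```bash
python3 -m inch '[{"dp":[4,0,0],"angular":[0,0,0],"fingers":255},{"dp":[12,0,0],"angular":[0,0,0],"fingers":255},{"dp":[24,0,0],"angular":[0,0,0],"fingers":255},{"dp":[28,0,-20],"angular":[0,0,0],"fingers":255},{"dp":[28,-10,-55],"angular":[0,0,0],"fingers":255},{"dp":[28,-40,-85],"angular":[0,0,0],"fingers":255},{"dp":[28,-75,-100],"angular":[0,0,0],"fingers":255},{"dp":[28,-110,-110],"angular":[0,0,0],"fingers":255},{"dp":[50,-130,-120],"angular":[0,0,0],"fingers":255},{"dp":[85,-140,-120],"angular":[0,0,0],"fingers":255},{"dp":[120,-140,-120],"angular":[0,0,0],"fingers":255},{"dp":[120,-140,-120],"angular":[0,0,0],"fingers":255}]'; python3 - <<'E'
from h import *
import cv2
for n in ["scene","top"]:
    p,d=vision.grab_frame(n);cv2.imwrite(f"pics/{n}10.png",p)
    if n=="scene": cv2.imwrite("pics/scene10c.png",cv2.resize(p[190:345,190:390],None,fx=3.8,fy=3.8,interpolation=cv2.INTER_CUBIC))
    else:
        c=vision.camera_params(n);R=np.array(c['R']);t=np.array(c['t'])
        for u,v in [(290,200),(300,212),(330,197)]:
            z=d[v,u];print((R.T@(np.array([(u-c['cx'])/c['fx']*z,(v-c['cy'])/c['fy']*z,z])-t)).round(1))
        cv2.imwrite("pics/top10c.png",cv2.resize(p[170:245,180:380],None,fx=4,fy=4,interpolation=cv2.INTER_CUBIC))
E
```

```text
clock: 13.52
eef_pos: [341.4, 89.0, 175.9]
tcp_rot: [3.14, -0.002, 1.594]
contact_force: [1.0, -0.9, 0.4]
opening: -0.001
[ 490.6 -105.8   43.9]
[ 461.1 -130.4   36.9]
[ 501.2 -206.4   25.7]
```

View pics/scene10c.png

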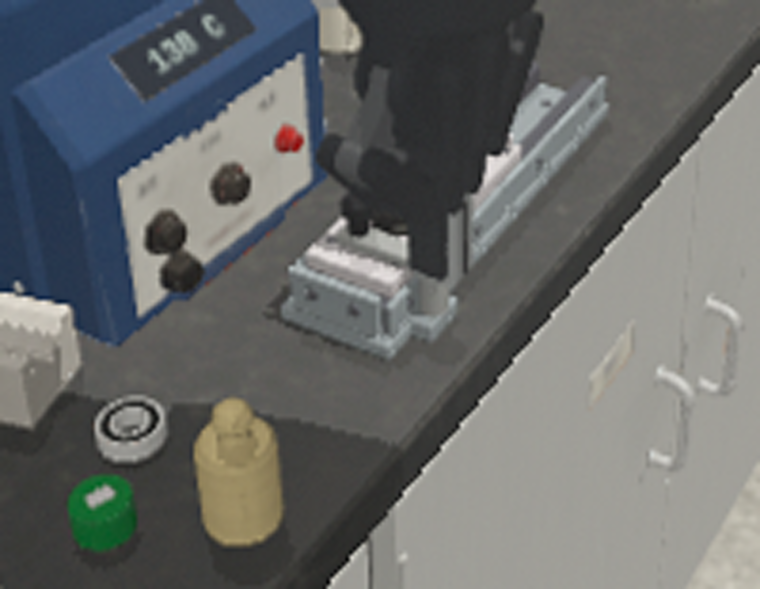

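View pics/top10c.png

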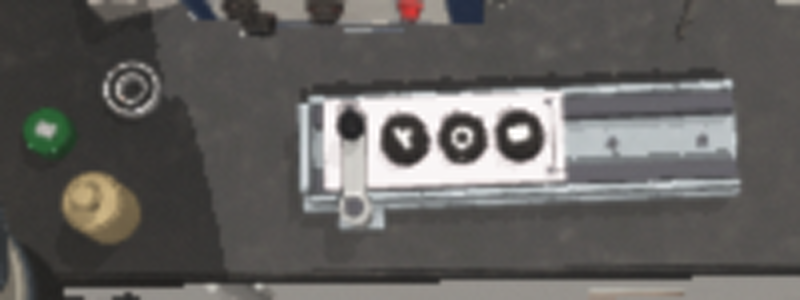

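```bash
python3 -c "
from rig import sign_off
print(sign_off())"
```

```text
the job is handed in; nothing more can be done
None
```

The carrier is seated in its notches with all three specimens in their pockets. The swing clamp is shut across its front end. I handed the job in at about 13.5 s.

- **Carrier:** I pushed its rear face with the shut fingertips at about 0.03 m/s or less until it dropped and stopped against about 10 N. Wrist-camera depth then put the plate top at 35–38 mm, where a seated carrier should be at 37 mm. The top camera read 36.9 mm after the clamp was shut.
- **Clamp:** I pushed the knob round in two strokes, sideways and then along the slide, until the stop pushed back with about 19 N.
- **Last check:** With the arm clear, the top picture shows the clamp arm square across the carrier's front and all three specimens upright in their pockets. The weight and bearing look to be where they started.
- **Not checked:** The tin was outside my last crops, so I didn't check it at the end, but the arm never went near it. In the last scene picture the gripper hides part of the carrier, so the final check rests on the top view. No checks failed or disagreed.

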